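Wedge the rocking bench chest

ROBOT

A 7-joint arm with a two-finger parallel gripper is mounted at the origin on the work surface. World frame = base frame: x ahead of the robot, y to its left, z up, the work surface at z = 0. Lengths are in m, angles in rad, forces in N, time in s.
With the tool pointing down it reaches from about 0.425 to 0.925 m from the base axis. Payload 6.8 kg.
Tool frame: the origin (TCP) lies at the very end of the fingers, on their centre line; the grasp point (between the pads) lies 19 mm behind it; z points along the fingers, y is the line along which they close (so a half turn about z gives the same grasp; the last joint's range is limited). The gripper opens to 85 mm and grips with 20 to 120 N. Pads are 22 mm wide; open, the fingers measure 114 mm over their backs; the gripper's body (76 mm by 85 mm) begins 54 mm behind the grasp point. The pads swing forward as they close: fully open they stand 13 mm farther back than shut.
Start: joints at [-1.363, 0.477, 0.022, 1.555, -0.011, 1.109, -0.083], TCP at [0.21, 0.642, 0.231] pointing down, gripper open.
Joint ranges: [-2.96, 2.96], [-0.34, 2.1], [-1.41, 1.46], [0.24, 2.44], [-1.37, 4.51], [0.17, 1.92], [-2.96, 2.96]. Speed limits (rad/s): [2.39, 2.39, 3.14, 3.14, 3.14, 3.14, 3.14].

INTERFACE

Orientations are given as a unit quaternion [w, x, y, z].
In Python, from station import bot gives the robot as it stands.
- The arm moves only by the tool jog_arm, never from a script. Its argument "motion" is a list of rows, each a list of 7 numbers: the turn, a rotation vector about the tool's x, y, z in rad, then the shift along the tool's x, y, z in mm, then the finger opening in mm, from 0 to 85.4. A call has 1 to 10 rows; each row is the pose to reach, as a shift and turn from the pose commanded when the call began, along the tool's axes at that moment; what a row does not reach only later rows make up. A row lasts 1/8 s, in which the tool goes at most 62.5 mm and 10.7 degrees, less where a joint would pass 70% of its speed; a pose out of reach is approached as far as the arm can. A call with a gripper value outside its range is refused whole. The fingers move at their own pace and stop on an object; "grip_force" is the grip in N (left out, the last holds). Time passes only in rows, so rows that repeat a pose let the fingers close. It gives the time, the measured TCP pose, the force, the opening and the grip force at its end, in the units of the state.
- bot.get_obs(): the state, without advancing time (a new reading comes with each control period).
- bot.read_camera(name): name is "side" or "top" or "wrist"; returns a dict with "pixels" (420x560x3 uint8, red, green, blue), "camera_matrix" (3x3 intrinsics, pixels), "T" (4x4, takes a point from camera to world coordinates); the wrist camera has in their place "tool_from_camera" (4x4, takes a point from camera to tool coordinates, whose origin is the TCP and whose axes are the flange's). Camera axes: x right, y down, z forward; pixel columns grow to the right and rows downward; lengths in m; the calibration is good to about 2 mm. The wrist camera is an equidistant fisheye: a pixel r from the principal point sees the ray r / f radians off the axis. A picture is of the moment at which its call begins: read the wrist's pose just before it. There is no depth.
- bot.hand_in(): hands the job in; it is judged then, once.
Trained networks look in a picture, given as the dict that the camera call returned (one of the last four; its "shot" number tells which), for a name from the list of things; names that differ only in an ending like _2 or _b are one class to them, and where a whole thing is asked for, a point or a joint stands for the part that bears it (a point fixed in the world has none). Each returns a list of dicts, best first, with "score" (0 to 1); they miss things now and then, are a little off and sometimes report something else, mostly with a low value. They report only what shows in the picture. A call takes as long as a camera call. They do not tell look-alikes from the thing itself.
- bot.spot_in(thing, picture): "xy" ([column, row] in pixels, amid what is visible of it).
- bot.tip_of(thing, picture): "xy" ([column, row] in pixels: a listed point, or the origin of a listed thing).
The state is a dict: "t": time; "q": joint angles; "joint_vel": joint speeds; "joint_torque": joint torques, N m; "eef_pos": TCP position; "tool_rot": TCP orientation; "contact_force": force on the tool from outside, world axes, zero at the start; "torque": the same for the moment, N m; "gripper_width": opening from 0.0 (shut) to 1.0 (fully open); "grasp_force": force on a finger pad.
Only numpy, scipy, OpenCV 4.12 (cv2) and the standard library are available. Lean on these libraries where they do the work, as an engineer would, in place of code of your own. Each camera call takes 0.05 s, during which the arm holds its last target. There are 200 camera calls.

TASK

The blue steel chest rocks because the foot under its red-guarded corner does not reach the bench. Without gripping or lifting anything, push the wooden wedge thin edge first under that foot until it is snug but not jacking the chest up, then press down firmly on the red corner for a moment to prove that the chest no longer rocks, and move clear. Leave the chest where it stands and the other things on the bench alone.

Things in the scene. Friction and masses are not known exactly. Their poses are not given: they have to be found in the camera images.
- chest: Loose blue steel drawer chest, 1.9 to 3 kg: 200 (x) by 300 (y) by 90 mm. Origin at bench level under its centre, z up; underside 18, flat top 110 mm above the bench, on domed feet at x +-75, y +-125 mm. Steel block 66 mm square, 40 mm high, on the top at x -62, y +108 mm keeps it level at rest, short foot in the air. 3 to 6 N down on the red corner starts to rock it; under 8 N sideways does not slide it.
- press_spot (a point): Middle of the red guard (46 mm square, 3 mm thick) on the chest's top, directly above the short foot (chest x +75, y -125 mm), 112.5 mm above the bench at rest: the spot to press. A firm press is 10 to 15 N downwards for half a second; under 8 N proves nothing.
- foot (a point): Centre of the domed rubber tip (radius 12 mm) of the short foot under the red corner, 25 mm in from both faces of the chest. The foot is seized 3.5 to 6.5 mm too high: this point is 15.5 to 18.5 mm above the bench at rest and the dome's lowest point is 12 mm below it.
- wedge: Loose pale wooden wedge, 130 g, 130 x 50 mm, flat on the bench, pointing roughly at the short foot. Origin mid-underside, x from heel to thin edge, z up. Thin edge (x +65 mm) is 1.5 mm thick, the top rises 1 in 8; heel block x -65 to -45 mm, 28 mm high: push its flat back. Slides at about 1 N; when the slope meets the foot the push climbs steeply: 3 to 8 N above sliding is snug, far more lifts the chest. Stays where left.
- wedge_face: Sloping top of the same wedge (yellow stripe): origin on the top at the middle of the thin edge, x down the slope (points over the slope have negative x), z square to the slope. The wedge touches the dome when foot is 12 mm along z from here.
- oil_can: Bystander: white oil tin with a red label, 56 mm across, 100 mm tall; origin under its centre.
- hammer: Bystander: hammer 260 mm long lying on the bench.
- brass_bush: Bystander: flanged brass bush, 44 mm across, 40 mm tall; origin under its centre.
There are look-alikes about, which are no part of the job. Leave any black or orange look-alike of the wedge alone.

How it is judged:
By the outcome, as a careful person would: the job done as asked, in the order asked, and still so for the second after the job is handed in, with the robot touching nothing.
It also fails if it takes over 64 s, if anything falls off the work surface, if the arm or the gripper's body presses on something with over 40 N, if the wrist force passes 120 N, or if a joint passes its speed limit or range.

## Working session

There is one attempt and no reset: what is moved stays moved. The work goes in short steps, Python scripts to look and compute and a tool call to move; the robot and the scene stay as the last step left them, time stands still between calls to the robot, and variables do not carry over. Pictures are saved under pics/ and viewed, at most 10 in all, crops included, and the job is handed in when it is done.

Besides the shell and the picture viewer there is one more tool, called after "Call:" in YAML: its name, and indented under it one key for each argument. jog_arm: Moves the arm, as the interface text tells. Its arguments: {"type":"object","properties":{"motion":{"type":"array"},"grip_force":{"type":"number"}},"required":["motion"]}

```bash
mkdir -p pics
cat > h.py <<'E'
import numpy as np, cv2
from station import bot
def ray(p,xy):
    K=p["camera_matrix"];d=np.linalg.inv(K)@[xy[0],xy[1],1];T=np.array(p["T"]);return T[:3,3],T[:3,:3]@d
def onz(p,xy,z):
    o,d=ray(p,xy);return o+d*(z-o[2])/d[2]
def proj(p,X):
    T=np.linalg.inv(np.array(p["T"]));c=T[:3,:3]@X+T[:3,3];u=np.array(p["camera_matrix"])@c;return u[:2]/u[2]
def tri(ps,xys):
    A=0;b=0
    for p,xy in zip(ps,xys):
        o,d=ray(p,xy);d=d/np.linalg.norm(d);M=np.eye(3)-np.outer(d,d);A=A+M;b=b+M@o
    return np.linalg.solve(A,b)
E
python3 - <<'E'
from h import *
np.set_printoptions(precision=4,suppress=True)
o=bot.get_obs();print({k:o[k] for k in("t","eef_pos","tool_rot","contact_force")})
for c in("top","side"):
    p=bot.read_camera(c);cv2.imwrite(f"pics/{c}1.png",p["pixels"][:,:,::-1]);print(c,np.array(p["T"])[:3,3])
    for n in("chest","press_spot","foot","wedge","wedge_face","oil_can","hammer","brass_bush"):
        r=bot.tip_of(n,p)
        print(n,[(np.round(a["xy"],1).tolist(),round(a["score"],2),np.round(onz(p,a["xy"],{"press_spot":.1125,"foot":.017}.get(n,0))[:2],3).tolist()) for a in r[:4]])
E
```

```text
{'t': 0.0, 'eef_pos': array([0.2095, 0.641 , 0.2303]), 'tool_rot': array([-0.0001,  0.1572,  0.9876, -0.0009]), 'contact_force': array([-0.7992,  0.0645,  0.4494])}
top [0.4847 0.0865 0.8307]
chest [([248.0, 246.3], 0.77, [0.528, 0.157]), ([334.5, 182.9], 0.61, [0.665, -0.036])]
press_spot [([297.1, 189.9], 0.59, [0.628, 0.053])]
foot [([248.4, 243.6], 0.58, [0.532, 0.155]), ([297.3, 191.4], 0.56, [0.644, 0.048]), ([335.8, 181.8], 0.19, [0.664, -0.036])]
wedge [([399.6, 219.9], 0.97, [0.58, -0.175]), ([337.6, 183.6], 0.85, [0.663, -0.042]), ([328.8, 109.2], 0.59, [0.837, -0.029])]
wedge_face [([298.3, 193.3], 0.54, [0.643, 0.045]), ([310.3, 190.2], 0.53, [0.649, 0.019]), ([392.7, 197.3], 0.51, [0.63, -0.163]), ([308.4, 89.3], 0.46, [0.886, 0.016])]
oil_can [([221.4, 137.0], 0.84, [0.775, 0.216]), ([150.0, 189.0], 0.6, [0.658, 0.374])]
hammer [([147.5, 190.7], 0.78, [0.654, 0.38]), ([298.7, 193.8], 0.48, [0.642, 0.045])]
brass_bush [([352.9, 264.9], 0.68, [0.484, -0.069]), ([147.2, 188.9], 0.68, [0.658, 0.38]), ([247.8, 248.7], 0.58, [0.522, 0.158])]
side [0.3585 0.6059 0.6851]
chest [([296.0, 290.6], 0.59, [0.531, 0.171])]
press_spot [([272.2, 187.5], 0.97, [0.63, 0.047])]
foot []
wedge [([204.7, 184.0], 0.97, [0.83, -0.015]), ([334.5, 169.5], 0.79, [0.575, -0.175])]
wedge_face [([309.7, 165.4], 0.56, [0.634, -0.166]), ([175.1, 187.1], 0.39, [0.886, 0.019])]
oil_can [([166.4, 268.4], 0.91, [0.776, 0.219])]
hammer [([168.5, 367.1], 0.81, [0.663, 0.384]), ([167.6, 268.3], 0.44, [0.774, 0.218])]
brass_bush [([358.8, 214.5], 0.45, [0.481, -0.056])]
```

View pics/top1.png

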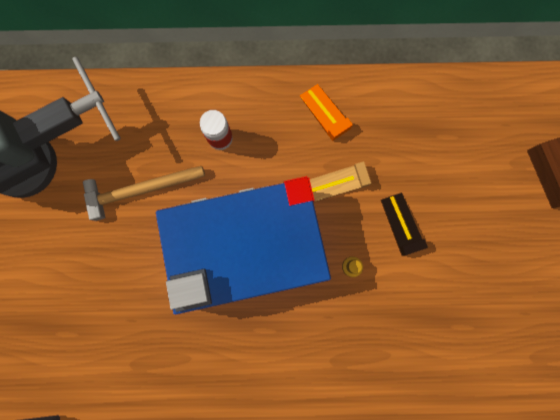

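View pics/side1.png

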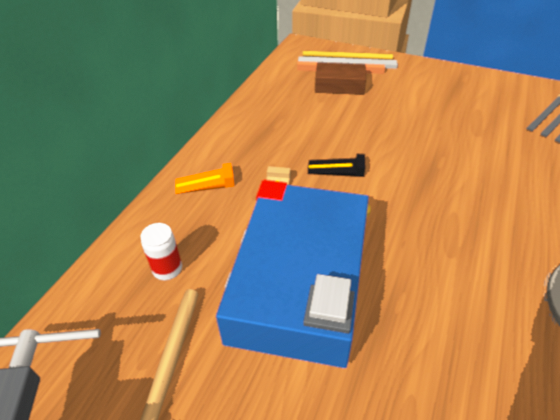

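The top view shows the wooden wedge with its heel at about (364,174), entering under the red guard at (298,190). The orange (326,110) and black (404,222) ones are look-alikes. In the side view only the wooden heel shows, at (278,174).

Run:
```python
import cv2
i=cv2.imread("pics/top1.png")[150:225,275:375]
cv2.imwrite("pics/crop1.png",cv2.resize(i,None,fx=8,fy=8,interpolation=cv2.INTER_CUBIC))
```

```text
(no output)
```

View pics/crop1.png

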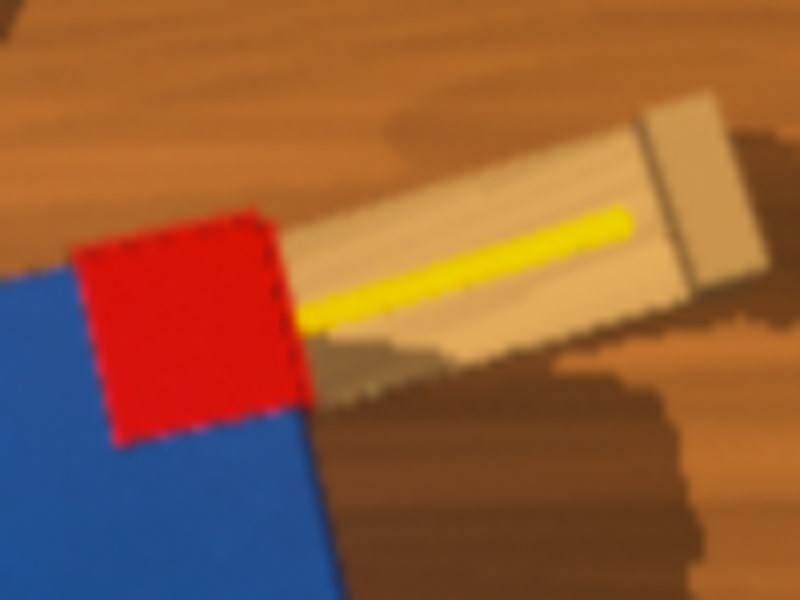

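The crop shows the wedge's heel top back corners at (712,92) and (768,268), its stripe, and the red guard corners. I'll convert these to world positions.

Run:
```python
from h import *
np.set_printoptions(precision=4,suppress=True)
p=bot.read_camera("top")
w=lambda c,z:onz(p,(275+(c[0]+.5)/8-.5,150+(c[1]+.5)/8-.5),z)
a,b=w((712,92),.028),w((768,268),.028);c,d=w((638,120),.028),w((695,297),.028)
print("heel",a,b,np.linalg.norm(a-b),np.linalg.norm(a-c)); m=(a+b)/2
e=w((300,322),.006);f=w((622,221),.0135)
for n,v in(("edge normal",np.array([-(a-b)[1],(a-b)[0],0])),("stripe",e-f),("sides",(c+d-a-b))):
    v=v/np.linalg.norm(v);print(n,v,np.degrees(np.arctan2(v[1],v[0])))
g=[w(x,.1127) for x in((75,252),(258,212),(312,404),(120,443))]
print("guard",np.array(g),sum(g)/4)
# chest top long edge from corners
q=[onz(p,x,.11) for x in((157,211),(328,280),(174,313))]
print("chest corners",np.array(q), "yaw of +y", np.degrees(np.arctan2(*( (q[2]-q[1])[[1,0]]))))
G=sum(g)/4;v=(e-f)/np.linalg.norm(e-f);r=(G-m)[:2]
print("backmid",m,"foot along",r@v[:2],"lateral",np.cross(v[:2],r))
bo=bot.get_obs();from scipy.spatial.transform import Rotation as R
Rt=R.from_quat(bo["tool_rot"],scalar_first=True).as_matrix();print(Rt, bo["eef_pos"])
goal=m-.06*np.r_[v[:2],0];goal[2]=.2
print("shift tool mm",Rt.T@(goal-bo["eef_pos"])*1e3,goal)
```

```text
heel [ 0.706  -0.0962  0.028 ] [ 0.6571 -0.1089  0.028 ] 0.05047626623061882 0.021675848956824267
edge normal [-0.2528  0.9675  0.    ] 104.64046611387698
stripe [-0.273   0.9586 -0.0814] 105.89588970979318
sides [-0.3494  0.937   0.    ] 110.44998107104891
guard [[0.6457 0.078  0.1127]
 [0.6548 0.0338 0.1127]
 [0.6077 0.0221 0.1127]
 [0.5991 0.0681 0.1127]] [0.6268 0.0505 0.1127]
chest corners [[ 0.5921  0.3214  0.11  ]
 [ 0.4568 -0.0007  0.11  ]
 [ 0.4017  0.2849  0.11  ]] yaw of +y 100.91453928615313
backmid [ 0.6816 -0.1026  0.028 ] foot along 0.16166139801650156 lateral 0.010688325527063322
[[-0.9505  0.3107  0.    ]
 [ 0.3107  0.9505  0.    ]
 [-0.      0.     -1.    ]] [0.2097 0.6416 0.2313]
shift tool mm [-713.1626 -610.3245   31.3033] [ 0.6979 -0.1601  0.2   ]<stdin>:16: DeprecationWarning: Arrays of 2-dimensional vectors are deprecated. Use arrays of 3-dimensional vectors instead. (deprecated in NumPy 2.0)
```

Call:
jog_arm:
  motion:
    - [0,0,0.15,-48,-41,-10,0]
    - [0,0,0.3,-95,-81,-10,0]
    - [0,0,0.45,-143,-122,-10,0]
    - [0,0,0.6,-190,-162,-10,0]
    - [0,0,0.75,-238,-203,-10,0]
    - [0,0,0.915,-286,-243,-10,0]
    - [0,0,0.915,-333,-284,-10,0]
    - [0,0,0.915,-381,-324,-10,0]
    - [0,0,0.915,-429,-365,-10,0]
    - [0,0,0.915,-476,-405,-10,0]

```text
t: 2.2
eef_pos: [0.5368, 0.1079, 0.2417]
tool_rot: [0.0, 0.577, 0.817, 0.001]
contact_force: [1.1, 0.9, -0.4]
gripper_width: 0.004
grasp_force: 0.0
```

Call:
jog_arm:
  motion:
    - [0,0,0,-60,13,0,0]
    - [0,0,0,-120,26,0,0]
    - [0,0,0,-180,39,0,0]
    - [0,0,0,-240,52,0,0]
    - [0,0,0,-300,65,0,0]
    - [0,0,0,-307,66,40,0]
    - [0,0,0,-307,66,90,0]
    - [0,0,0,-307,66,90,0]

```text
t: 3.2
eef_pos: [0.6976, -0.1568, 0.1469]
tool_rot: [-0.004, 0.577, 0.817, -0.002]
contact_force: [0.2, 0.8, 0.8]
gripper_width: 0.006
grasp_force: 0.0
```

Run:
```python
from h import *
for c in("top","wrist"):
    p=bot.read_camera(c)
    cv2.imwrite(f"pics/{c}2.png",p["pixels"][:,:,::-1])
o=bot.get_obs();print(o["eef_pos"],o["contact_force"])
i=cv2.imread("pics/top2.png")[140:245,260:400]
a=cv2.resize(i,None,fx=4,fy=4,interpolation=cv2.INTER_CUBIC)
w=cv2.imread("pics/wrist2.png");w=cv2.resize(w,(240,180))
cv2.imwrite("pics/mix2.png",cv2.hconcat([a,cv2.copyMakeBorder(w,0,240,0,0,0)]))
```

```text
[ 0.70104796 -0.15788049  0.15247558] [ 0.33793357 -0.22792938  0.881073  ]
```

View pics/mix2.png

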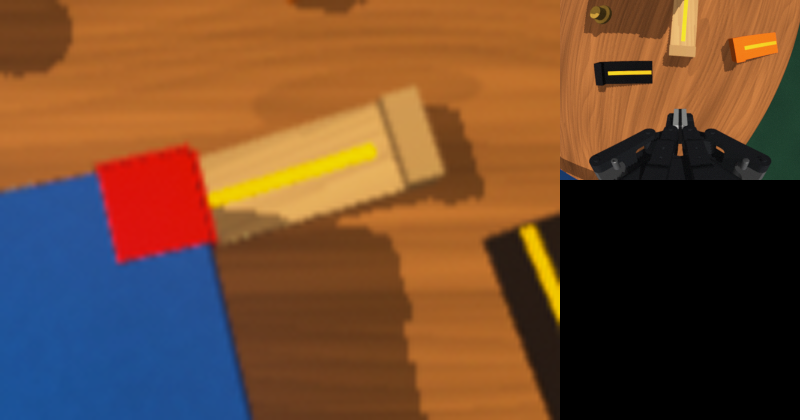

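The wrist view shows the wedge straight ahead of the closed fingers, with the black one clear to the left. I'll descend behind the heel and approach.

Call:
jog_arm:
  motion:
    - [0,0,0,0,0,60,0]
    - [0,0,0,0,0,110,0]
    - [0,0,0,0,0,138,0]
    - [0,0,0,0,0,138,0]
    - [0,0,0,15,0,138,0]
    - [0,0,0,30,0,138,0]
    - [0,0,0,40,0,138,0]
    - [0,0,0,40,0,138,0]
    - [0,0,0,40,0,138,0]

```text
t: 4.42
eef_pos: [0.6873, -0.1206, 0.0136]
tool_rot: [0.0, 0.577, 0.817, -0.0]
contact_force: [0.2, -0.4, -0.3]
gripper_width: -0.0
grasp_force: 0.0
```

Run:
```python
from h import *
o=bot.get_obs();p=bot.read_camera("wrist");print(o["eef_pos"],o["contact_force"],o["t"])
cv2.imwrite("pics/wrist3.png",p["pixels"][:,:,::-1])
```

```text
[ 0.68730533 -0.12060515  0.01361012] [ 0.1785268  -0.35321863 -0.26865504] 4.425
```

View pics/wrist3.png

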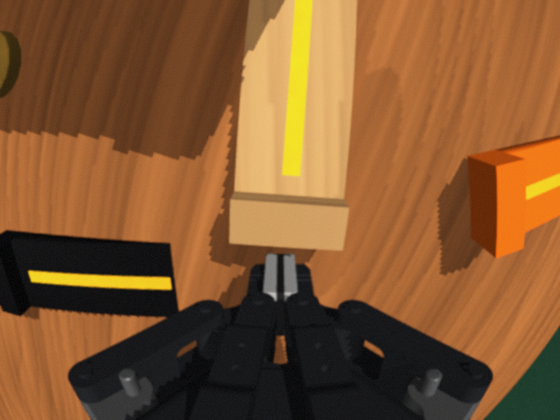

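The fingers (col 281) sit about 3.5 mm left of the heel middle (col 289), and the wedge needs to turn about 3.5° left. I'll push right of centre first.

Call:
jog_arm:
  motion:
    - [0,0,0,0,11,0,0]
    - [0,0,0,0,11,0,0]
    - [0,0,0,6,11,0,0]
    - [0,0,0,12,11,0,0]
    - [0,0,0,17,11,0,0]
    - [0,0,0,22,11,0,0]
    - [0,0,0,22,11,0,0]

```text
t: 5.35
eef_pos: [0.6901, -0.095, 0.0133]
tool_rot: [-0.0, 0.577, 0.817, 0.0]
contact_force: [0.3, 0.5, -0.4]
gripper_width: -0.002
grasp_force: 0.0
```

```bash
cat > look.py <<'E'
from h import *
import sys
n=sys.argv[1]
o=bot.get_obs();p=bot.read_camera("wrist");q=bot.read_camera("top");print(o["eef_pos"],o["contact_force"],o["t"])
a=p["pixels"][:300,140:420,::-1];b=cv2.resize(q["pixels"][140:240,270:375,::-1],None,fx=4.5,fy=4.5,interpolation=cv2.INTER_CUBIC)
a=cv2.copyMakeBorder(a,0,b.shape[0]-300,0,0,0);cv2.imwrite(f"pics/{n}.png",cv2.hconcat([a,b]))
E
python3 look.py m4
```

```text
[ 0.69009444 -0.09500886  0.01332886] [ 0.2788345   0.54853348 -0.44714174] 5.35
```

View pics/m4.png

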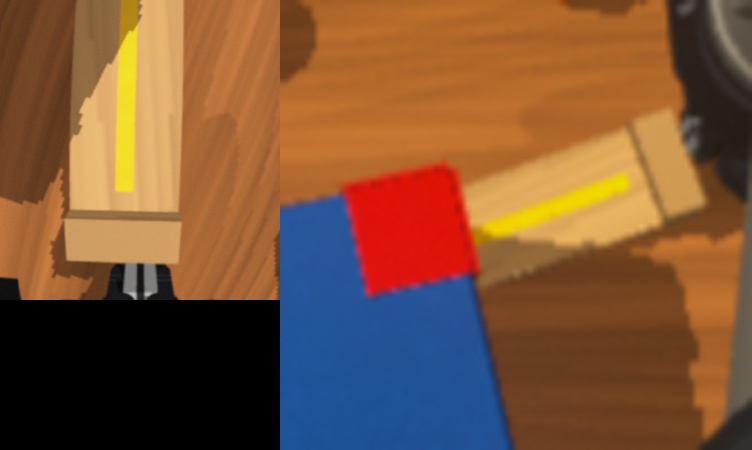

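The wedge has been moved a little, and its heel back corners now show at mosaic (670,110) and (706,203). I'll work out the new heading relative to the foot.

```bash
cat > ax.py <<'E'
from h import *
def ax(p,a,b,e,f,G=np.array([.6268,.0505])):
    w=lambda c,z:onz(p,(270+(c[0]-280+.5)/4.5-.5,140+(c[1]+.5)/4.5-.5),z)[:2]
    m=(w(a,.028)+w(b,.028))/2; d=w(a,.028)-w(b,.028);n=np.degrees(np.arctan2(d[0],-d[1]));v=w(e,.006)-w(f,.0135)
    v/=np.linalg.norm(v);r=G-m
    print("back",m,"stripe ang",np.degrees(np.arctan2(v[1],v[0])),"back-normal ang",n,"to foot ang",np.degrees(np.arctan2(r[1],r[0])),"along",r@v,"left",v[0]*r[1]-v[1]*r[0])
E
python3 -c "
from ax import *
ax(bot.read_camera('top'),(670,110),(706,203),(478,237),(626,183))"
```

```text
back [ 0.67667398 -0.08769241] stripe ang 108.4439583975855 back-normal ang 108.28946105063491 to foot ang 109.84463685391735 along 0.14687293679594848 left 0.003591237464540417
```

Call:
jog_arm:
  motion:
    - [0,0,0,-4,0,0,0]
    - [0,0,0,-4,-8,0,0]
    - [0,0,0,-4,-8,0,0]
    - [0,0,0,2,-8,0,0]
    - [0,0,0,7,-8,0,0]
    - [0,0,0,12,-8,0,0]
    - [0,0,0,17,-8,0,0]
    - [0,0,0,22,-8,0,0]
    - [0,0,0,25,-8,0,0]
    - [0,0,0,25,-8,0,0]

```text
t: 6.75
eef_pos: [0.6741, -0.0743, 0.0132]
tool_rot: [-0.0, 0.577, 0.817, 0.0]
contact_force: [-0.1, -0.0, 0.7]
gripper_width: -0.002
grasp_force: 0.0
```

```bash
python3 look.py m5
```

```text
[ 0.67412794 -0.07431054  0.01318068] [-8.42885032e-02 -1.57596031e-04  6.68260100e-01] 6.75
```

View pics/m5.png

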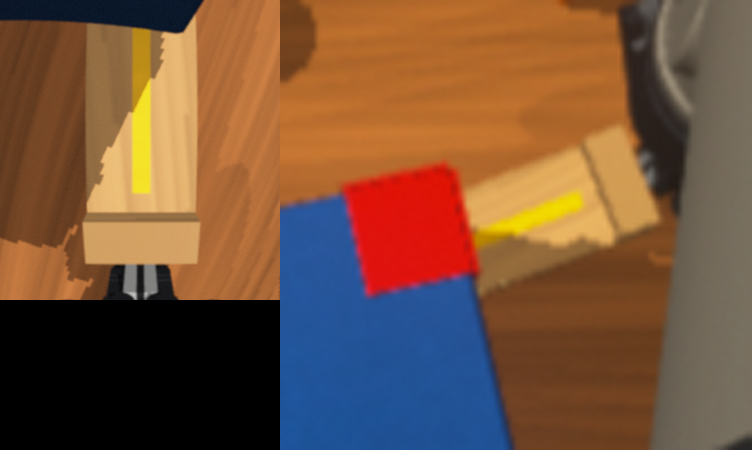

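The wedge is aligned with the push line and enters under the guard. Now I'll push gently and watch the force.

Call:
jog_arm:
  motion:
    - [0,0,0,2,0,0,0]
    - [0,0,0,4,0,0,0]
    - [0,0,0,6,0,0,0]
    - [0,0,0,7,0,0,0]

```text
t: 7.35
eef_pos: [0.6719, -0.0681, 0.0133]
tool_rot: [-0.0, 0.577, 0.817, 0.0]
contact_force: [0.5, 0.2, -0.3]
gripper_width: 0.0
grasp_force: 0.3
```

Call:
jog_arm:
  motion:
    - [0,0,0,1,0,0,0]
    - [0,0,0,2,0,0,0]
    - [0,0,0,3,0,0,0]

```text
t: 7.72
eef_pos: [0.671, -0.0655, 0.0133]
tool_rot: [-0.0, 0.577, 0.817, -0.0]
contact_force: [0.2, -1.2, -0.3]
gripper_width: -0.001
grasp_force: 0.3
```

Call:
jog_arm:
  motion:
    - [0,0,0,1,0,0,0]
    - [0,0,0,2,0,0,0]

```text
t: 7.98
eef_pos: [0.6703, -0.0636, 0.0133]
tool_rot: [0.0, 0.577, 0.817, 0.0]
contact_force: [-0.4, -0.3, -0.9]
gripper_width: -0.0
grasp_force: 0.4
```

Call:
jog_arm:
  motion:
    - [0,0,0,1,0,0,0]
    - [0,0,0,2,0,0,0]

```text
t: 8.22
eef_pos: [0.6698, -0.0621, 0.0134]
tool_rot: [0.0, 0.577, 0.816, -0.0]
contact_force: [1.1, -1.8, 0.0]
gripper_width: 0.004
grasp_force: 1.1
```

Call:
jog_arm:
  motion:
    - [0,0,0,1,0,0,0]

```text
t: 8.35
eef_pos: [0.6695, -0.0615, 0.0134]
tool_rot: [0.0, 0.577, 0.816, -0.0]
contact_force: [0.9, -2.9, -1.0]
gripper_width: -0.007
grasp_force: 1.6
```

Call:
jog_arm:
  motion:
    - [0,0,0,0,0,0,0]

```text
t: 8.48
eef_pos: [0.6695, -0.0613, 0.0134]
tool_rot: [0.0, 0.577, 0.816, -0.0]
contact_force: [1.4, -3.2, -0.1]
gripper_width: 0.002
grasp_force: 1.6
```

Call:
jog_arm:
  motion:
    - [0,0,0,0.7,0,0,0]
    - [0,0,0,0.7,0,0,0]

```text
t: 8.72
eef_pos: [0.6693, -0.0607, 0.0134]
tool_rot: [0.0, 0.577, 0.816, -0.0]
contact_force: [1.5, -4.0, -1.0]
gripper_width: 0.0
grasp_force: 2.2
```

Call:
jog_arm:
  motion:
    - [0,0,0,0.8,0,0,0]
    - [0,0,0,0.8,0,0,0]

```text
t: 8.98
eef_pos: [0.669, -0.06, 0.0134]
tool_rot: [0.0, 0.577, 0.816, -0.0]
contact_force: [1.4, -4.6, 0.1]
gripper_width: -0.0
grasp_force: 2.5
```

Call:
jog_arm:
  motion:
    - [0,0,0,0.5,0,0,0]
    - [0,0,0,0.5,0,0,0]

```text
t: 9.22
eef_pos: [0.669, -0.0598, 0.0135]
tool_rot: [0.001, 0.577, 0.816, -0.0]
contact_force: [2.3, -5.1, -0.6]
gripper_width: -0.002
grasp_force: 2.8
```

Force along the push is about 5.6 N, or 4.6 N above sliding, so the wedge is snug. I'll back off, rise and go above the red guard.

Call:
jog_arm:
  motion:
    - [0,0,0,-15,0,0,0]
    - [0,0,0,-35,0,0,0]
    - [0,0,0,-35,0,-60,0]
    - [0,0,0,-35,0,-120,0]
    - [0,0,0,-35,0,-137,0]
    - [0,0,0,20,-1,-137,0]
    - [0,0,0,75,-2,-137,0]
    - [0,0,0,117,-3,-137,0]
    - [0,0,0,117,-3,-125,0]
    - [0,0,0,117,-3,-112,0]

```text
t: 10.48
eef_pos: [0.6268, 0.0494, 0.1244]
tool_rot: [0.0, 0.578, 0.816, -0.0]
contact_force: [0.7, -0.5, -0.4]
gripper_width: -0.005
grasp_force: 0.0
```

Call:
jog_arm:
  motion:
    - [0,0,0,0,0,0,0]
    - [0,0,0,0,0,0,0]

```text
t: 10.72
eef_pos: [0.6271, 0.0488, 0.1252]
tool_rot: [0.0, 0.578, 0.816, -0.0]
contact_force: [-0.6, -0.4, -0.0]
gripper_width: 0.001
grasp_force: 0.0
```

```bash
python3 look.py m6
```

```text
[0.62713024 0.04879518 0.12519966] [-0.59262376 -0.37812395 -0.03687968] 10.725
```

View pics/m6.png

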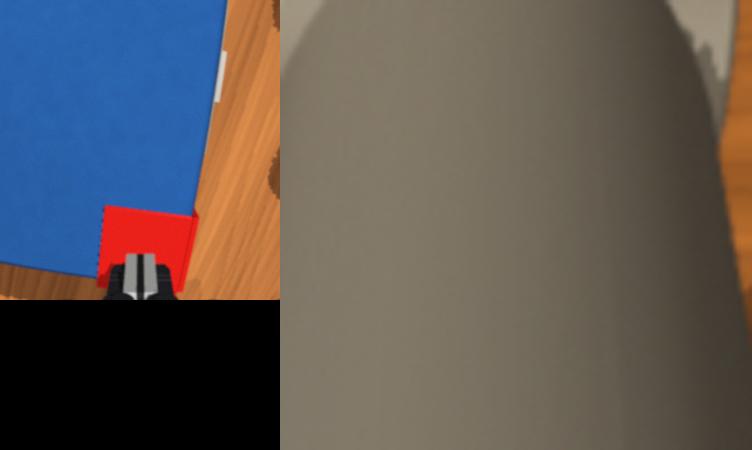

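The fingertips (141,255) are over the middle of the red guard, about (146,247). Now I'll press.

Call:
jog_arm:
  motion:
    - [0,0,0,1,0,6,0]
    - [0,0,0,2,1,11,0]
    - [0,0,0,2,1,13,0]
    - [0,0,0,2,1,14,0]
    - [0,0,0,2,1,14,0]

```text
t: 11.45
eef_pos: [0.627, 0.053, 0.1121]
tool_rot: [-0.0, 0.577, 0.817, 0.0]
contact_force: [-3.7, 1.0, 8.9]
gripper_width: -0.003
grasp_force: 4.1
```

Call:
jog_arm:
  motion:
    - [0,0,0,0,0,1,0]
    - [0,0,0,0,0,1,0]

```text
t: 11.7
eef_pos: [0.6271, 0.053, 0.112]
tool_rot: [-0.0, 0.577, 0.817, 0.001]
contact_force: [-5.9, 1.6, 14.2]
gripper_width: 0.0
grasp_force: 7.3
```

Call:
jog_arm:
  motion:
    - [0,0,0,0,-0.5,-0.4,0]
    - [0,0,0,0,-0.5,-0.4,0]
    - [0,0,0,0,-0.5,-0.4,0]
    - [0,0,0,0,-0.5,-0.4,0]
    - [0,0,0,0,-0.5,-0.4,0]
    - [0,0,0,0,-0.5,-0.4,0]

```text
t: 12.45
eef_pos: [0.627, 0.053, 0.1121]
tool_rot: [-0.0, 0.577, 0.817, 0.001]
contact_force: [-3.9, 0.9, 11.4]
gripper_width: 0.002
grasp_force: 5.4
```

Call:
jog_arm:
  motion:
    - [0,0,0,0,0,0,0]
    - [0,0,0,0,0,0,0]

```text
t: 12.7
eef_pos: [0.627, 0.0531, 0.1121]
tool_rot: [-0.0, 0.577, 0.817, 0.001]
contact_force: [-4.0, 0.9, 10.7]
gripper_width: 0.001
grasp_force: 5.4
```

Call:
jog_arm:
  motion:
    - [0,0,0,0,-0.3,0.3,0]
    - [0,0,0,0,-0.3,0.3,0]
    - [0,0,0,0,-0.3,0.3,0]
    - [0,0,0,0,-0.3,0.3,0]
    - [0,0,0,0,-0.3,0.3,0]
    - [0,0,0,0,-0.3,0.3,0]

```text
t: 13.45
eef_pos: [0.627, 0.0531, 0.1121]
tool_rot: [0.0, 0.577, 0.817, 0.001]
contact_force: [-3.9, 2.0, 12.9]
gripper_width: -0.001
grasp_force: 6.1
```

Call:
jog_arm:
  motion:
    - [0,0,0,0,0,-5,0]
    - [0,0,0,0,0,-30,0]
    - [0,0,0,0,0,-80,0]
    - [0,0,0,-60,0,-110,0]
    - [0,0,0,-120,0,-120,0]
    - [0,0,0,-180,0,-120,0]
    - [0,0,0,-240,0,-120,0]
    - [0,0,0,-280,0,-120,0]
    - [0,0,0,-280,0,-120,0]

```text
t: 14.58
eef_pos: [0.7188, -0.217, 0.2298]
tool_rot: [0.0, 0.58, 0.815, -0.002]
contact_force: [0.3, 0.2, -0.3]
gripper_width: 0.004
grasp_force: 0.0
```

```bash
python3 look.py m7
```

```text
[ 0.71876231 -0.21700051  0.22979992] [ 0.26759785  0.18150871 -0.30116394] 14.575
```

View pics/m7.png

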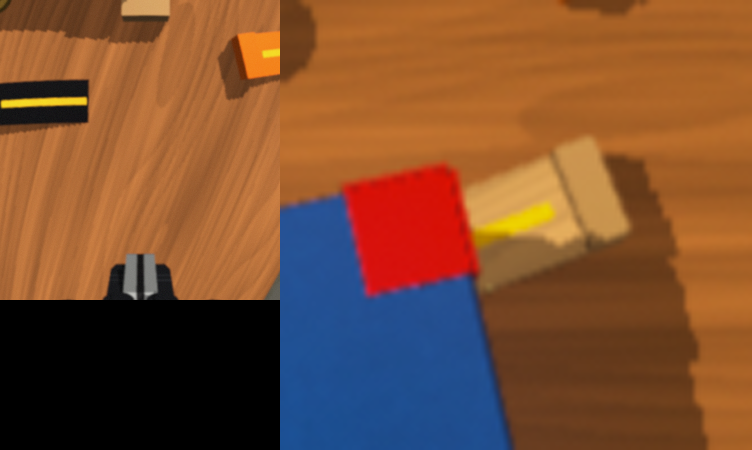

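The wedge sits under the red corner with its heel at about (592,190). The guard is where it was, at (345–478, 165–295), and the arm is clear.

```bash
python3 -c "
from station import bot
print(bot.hand_in())"
```

```text
the job is handed in; nothing more can be done
None
```

The job is handed in: I pushed the wooden wedge snug under the short foot (about 5.6 N). I then pressed the red corner at 11–14 N for over a second with no measurable rocking, and moved the arm clear; the red corner had not shifted in the last picture.

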